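# Tip out the hex-bolt bin of a touch-latch bin row

## Task

Open the tilt-out bin that has the sample hex bolt on top of its housing, so that a picker can reach the stock: press the top of its shut front until the touch catch lets go and the bin springs ajar, then put a fingertip in behind its top edge and draw it out until it lies tipped fully forward by itself. Use fingertips only, without pinching the bin's front, keep the two other bins shut and leave the loose things on the bench where they are.

Things in the scene. Friction and masses are not known exactly. Their poses are not given: they have to be found in the camera images.
- bolt_unit: Fixed grey steel housing 146 wide, 172 deep, 204 mm high on a 20 mm plinth, one of three side by side at 150 mm pitch in changing order. Origin: middle of its front lower edge, 20 mm above the bench; z up, -x out of the front, y along the row. On its flat top, 120 mm or more behind the front, lies a fixed sample under 28 mm high: a hex bolt 80 mm long. The one to open.
- washer_unit: Fixed grey steel housing 146 wide, 172 deep, 204 mm high on a 20 mm plinth, one of three side by side at 150 mm pitch in changing order. Origin: middle of its front lower edge, 20 mm above the bench; z up, -x out of the front, y along the row. On its flat top, 120 mm or more behind the front, lies a fixed sample under 28 mm high: a flat washer 60 mm across. To stay shut.
- bracket_unit: Fixed grey steel housing 146 wide, 172 deep, 204 mm high on a 20 mm plinth, one of three side by side at 150 mm pitch in changing order. Origin: middle of its front lower edge, 20 mm above the bench; z up, -x out of the front, y along the row. On its flat top, 120 mm or more behind the front, lies a fixed sample under 28 mm high: a flat L-shaped bracket, legs 73 and 60 mm. To stay shut.
- bolt_bin (a joint): Tilt (rad) of the bolt bin about its foot: 0 shut and latched, negative pressed in (hard stop -0.034), about 0.30 sprung ajar, 0.80 tipped fully out against its stop. Left ajar it stays at 0.30. Drawn on past its balance point (0.45 to 0.68) it sinks slowly to its stop by itself and stays there. The catch, once released, does not latch again.
- washer_bin (a joint): Tilt (rad) of the washer bin about its foot: 0 shut and latched, negative pressed in (hard stop -0.034), about 0.30 sprung ajar, 0.80 tipped fully out against its stop. Same bin and catch as the bolt bin; to stay at 0.
- bracket_bin (a joint): Tilt (rad) of the bracket bin about its foot: 0 shut and latched, negative pressed in (hard stop -0.034), about 0.30 sprung ajar, 0.80 tipped fully out against its stop. Same bin and catch as the bolt bin; to stay at 0.
- bolt_lip (a point): Middle of the top edge of the bolt bin's front, half way through its 6 mm thickness; moves with the bin. Shut: level with the housing's top, 224 mm above the bench. Ajar: 56 mm forward of that and 8 mm lower, with a gap of about 60 mm, open above, between the front's inner face and the housing. Fully out: 138 mm forward of its shut place, 168 mm above the bench.
- bolt_hinge (a point): Middle of the hinge line of the bolt bin, along y, 12 mm above the unit's origin at the foot of the bin's front. The bin is blue plastic, open at the top, its stock more than 90 mm below the top edge; its top tips out towards -x.
- bolt_front: Outer skin (3 mm) of the bolt bin's flat front, 142 wide, 192 high; origin on the hinge line, z up the panel, -x out. Shut, it covers the housing, whose steel begins 13.5 mm behind the outer face. Press it within 40 mm of the top edge: about 4 N moves it in; when the top edge is 4 mm in (stop at 6.5 mm) the catch lets go, and as the finger withdraws a spring pushes the bin ajar.
- bolt_inner: Inner skin (3 mm) of the same front, its inner face 6 mm behind the outer face; same origin and axes. A fingertip let down from above into the ajar gap draws the bin out against this face; about 1 to 2 N is enough.
- scanner: Bystander: black hand-held bar-code scanner lying on its side before the washer unit, head 105 x 62 mm, grip 105 mm long, 38 mm high; origin under the head.
- oiler: Bystander: small white bottle, 42 mm across, 95 mm high, standing before the bracket unit; origin under its centre.
- tape_roll: Bystander: roll of clear packing tape on a cardboard core, 104 mm across, 48 mm high, lying flat at the left front; origin under its centre.
- clipboard: Bystander: clipboard 230 x 165 x 4 mm with paper and a steel clip, lying to the right of the row; origin under its centre, x along its length.
- pen: Bystander: ball pen, 145 mm long, 11 mm thick, lying on the clipboard; origin under its middle.
- carton: Bystander: closed cardboard carton 150 x 110 x 80 mm at the left; origin under its centre.
- pick_bin: Bystander: empty open blue bin 160 x 100 x 75 mm at the right front; origin under its centre.

How it is judged (in metres and radians):
On the way:
1. the bolt bin has been sprung ajar by its catch, with no finger on it (value of joint bolt_bin between 0.2 and 0.42 rad and contact force between the fingers and bolt_bin below 0.3 N), for 0.2 s.
At the end, for the whole second after the job is handed in: The bolt bin lies at rest tipped out to its stop (0.74 rad or more of 0.80); the washer and bracket bins are shut (under 0.05 rad); every loose thing is within 30 mm of where it began (value of joint bolt_bin above 0.74 rad and velocity of joint bolt_bin below 0.05 rad/s and value of joint each of washer_bin, bracket_bin below 0.05 rad and distance of each of scanner, oiler, tape_roll, clipboard, pen, carton, pick_bin from where it was at the start of the episode below 0.03 m); the robot touches nothing.
It fails at once if the bolt bin's front is pinched: fingers press on its outer and inner side at once (over 1.5 N on each) (contact force between the fingers and bolt_front above 1.5 N and contact force between the fingers and bolt_inner above 1.5 N).
It fails at once if another bin is opened (more than 0.1 rad) (value of joint any of washer_bin, bracket_bin above 0.1 rad).
It fails at once if a loose thing on the bench is moved or lifted by more than 30 mm (distance of any of scanner, oiler, tape_roll, clipboard, pen, carton, pick_bin from where it was at the start of the episode above 0.03 m).
It also fails if it takes over 48 s, if anything falls off the work surface, if the arm or the gripper's body presses on something with over 40 N, if the wrist force passes 120 N, or if a joint passes its speed limit or range.

## Robot

A 7-joint arm with a two-finger parallel gripper is mounted at the origin on the work surface. World frame = base frame: x ahead of the robot, y to its left, z up, the work surface at z = 0. Lengths are in mm, angles in rad, forces in N, time in s.
With the tool pointing down it reaches from about 375 to 925 mm from the base axis. Payload 3.1 kg.
Tool frame: the origin (TCP) lies between the finger pads; the fingertips stand manip.tips_ahead ahead of it and the grasp point (between the pads) lies 2 mm behind it (manip.tips_ahead is the distance from the TCP to the fingertips, in mm); z points along the fingers, y is the direction in which the jaws open and shut (so a half turn about z gives the same grasp; the last joint's range is limited). The gripper opens to 85 mm and grips with 20 to 120 N. Pads are 22 mm wide; open, the fingers measure 114 mm over their backs; the gripper's body (76 mm by 85 mm) begins 54 mm behind the grasp point. The pads swing forward as they close: fully open they stand 13 mm farther back than shut.
Start: joints at [1.075, 0.383, 0.044, 1.598, -0.018, 1.161, -0.05], TCP at [251.823, -599.24, 248.269] pointing down, gripper open.
Joint ranges: [-2.61, 2.61], [-0.41, 2.15], [-1.48, 1.57], [0, 2.5], [-1.57, 4.71], [0.05, 1.97], [-2.85, 2.85]. Speed limits (rad/s): [2.79, 2.79, 3.14, 3.14, 3.14, 3.14, 3.14].

## Interface

Orientations are given as a rotation vector (axis times angle).
In Python, from rig import manip gives the robot as it stands. The module is installed in compiled form; this text tells all that it offers.
- The arm moves only by the tool send_rows, never from a script. Its argument "plan" is a list of rows, each an object with "slide": the shift along the tool's x, y, z in cm, a list of three; "yaw": the turn about the tool's z in rad; "grip": the closure, from -1 (fully open) to 1 (shut), so that 0 is half open. A call has 1 to 20 rows; each row is the pose to reach, as a shift and turn from the pose commanded when the call began, along the tool's axes at that moment; what a row does not reach only later rows make up. A row lasts 1/10 s, in which the tool goes at most 50 mm and 8.59 degrees, less where a joint would pass 70% of its speed; a pose out of reach is approached as far as the arm can. A call with a gripper value outside its range is refused whole. The fingers move at their own pace and stop on an object; "grip_force" is the grip in N (left out, the last holds). Time passes only in rows, so rows that repeat a pose let the fingers close. It gives the time, the measured TCP pose, the force and the opening at its end, in the units of the state.
- manip.get_obs(): the state, without advancing time (a new reading comes with each control period).
- manip.snapshot(name): name is "scene" or "top" or "wrist"; returns (picture, depth): 384x512x3 uint8, red, green, blue; 384x512 float32, mm along the optical axis (not along the pixel's ray), 0 where there is no reading.
- manip.camera_info(name): a dict with "K" (3x3 intrinsics, pixels), "rvec" (rotation vector, rad) and "tvec" (3), from world to camera coordinates, as OpenCV has them; the wrist camera has in their place "hand_eye" (4x4, takes a point from camera to tool coordinates, whose origin is the TCP and whose axes are the flange's). Camera axes: x right, y down, z forward; pixel columns grow to the right and rows downward; lengths in mm; the calibration is good to about 2 mm. A picture is of the moment at which its call begins: read the wrist's pose just before it. camera_info takes no time and is no camera call.
- manip.job_done(): hands the job in, once; it reports no verdict.
The state is a dict: "time_s": time; "q": joint angles; "qd": joint speeds; "joint_efforts": joint torques, N m; "position": TCP position; "ee_rot": TCP orientation; "wrist_force": force on the tool from outside, world axes, zero at the start; "torque": the same for the moment, N m; "grip_width": finger opening in mm.
Only numpy, scipy, OpenCV 4.12 (cv2) and the standard library are available. Lean on these libraries where they do the work, as an engineer would, in place of code of your own. Each camera call takes 0.05 s, during which the arm holds its last target.

## Working session

There is one attempt and no reset: what is moved stays moved. The work goes in short steps, Python scripts to look and compute and a tool call to move; the robot and the scene stay as the last step left them, time stands still between calls to the robot, and variables do not carry over. Pictures are saved under pics/ and viewed, and the job is handed in when it is done.

Besides the shell and the picture viewer there is one more tool, called after "Call:" by a JSON object that holds its "method" and its "body". send_rows: Moves the arm, as the interface text tells. Its arguments: {"type":"object","properties":{"plan":{"type":"array","items":{"type":"object","properties":{"slide":{"type":"array","items":{"type":"number"}},"yaw":{"type":"number"},"grip":{"type":"number"}}}},"grip_force":{"type":"number"}},"required":["plan"]}

```bash
mkdir -p pics; python3 - <<'E'
from rig import manip
import cv2
o=manip.get_obs(); print({k:o[k] for k in o}); print(manip.tips_ahead)
for n in("scene","top"):
    p,d=manip.snapshot(n); cv2.imwrite(f"pics/{n}0.png",p[:,:,::-1]); 
    import numpy as np; np.save(f"pics/{n}0.npy",d); print(n,manip.camera_info(n))
E
```

```text
{'time_s': 0.0, 'q': array([ 1.07520213,  0.38382137,  0.04382177,  1.59962911, -0.01788162,
        1.16117979, -0.04990194]), 'qd': array([-1.38883947e-03, -6.15207867e-05,  1.09011208e-03, -1.17538419e-03,
       -6.54744852e-05,  6.44494500e-04,  1.02925808e-03]), 'joint_efforts': array([ 1.34735301e-04, -4.33457065e+01,  1.02425225e+00, -2.49512941e+01,
        1.03986703e-02,  1.13423180e-02, -5.90805058e-06]), 'position': array([ 251.44243248, -598.40074481,  246.87016919]), 'ee_rot': array([-3.07711859e+00, -6.20383410e-01,  1.05599597e-03]), 'wrist_force': array([0.71488957, 0.52285846, 0.46108086]), 'torque': array([-0.02291256, -0.01546497, -0.05496885]), 'grip_width': 85.58550919053759}
17.0
scene {'K': array([[410.27645235,   0.        , 249.15997639],
       [  0.        , 410.27645235, 189.29563874],
       [  0.        ,   0.        ,   1.        ]]), 'rvec': array([ 2.35339457, -0.35196496,  0.15951327]), 'tvec': array([-473.11749367,  189.00898677, 1385.40423792])}
top {'K': array([[379.66596192,   0.        , 251.41925311],
       [  0.        , 379.66596192, 185.1686358 ],
       [  0.        ,   0.        ,   1.        ]]), 'rvec': array([ 2.15671123, -2.1747085 ,  0.12734241]), 'tvec': array([ -21.96804106,  538.62209951, 1441.311022  ])}
```

View pics/scene0.png

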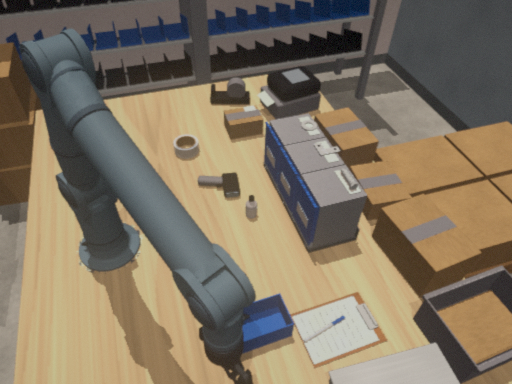

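View pics/top0.png

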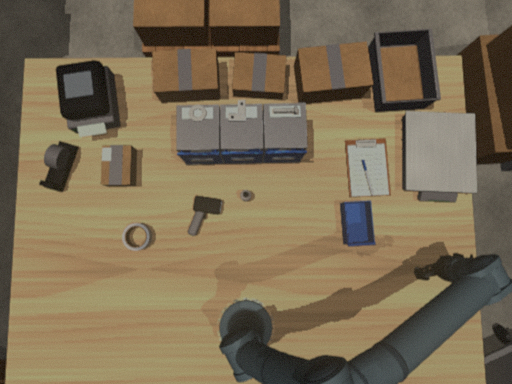

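Three units stand near the top centre of the top view. The rightmost one, at about (285,110), seems to carry an elongated sample. I'll zoom in and measure.

```bash
cat > h.py <<'E'
import numpy as np,cv2
from rig import manip
def cam(n):
    i=manip.camera_info(n); R=cv2.Rodrigues(np.array(i["rvec"]))[0]; return i["K"],R,np.array(i["tvec"]).ravel()
def plane(n,u,v,z):
    K,R,t=cam(n); c=-R.T@t; r=R.T@np.linalg.solve(K,[u,v,1.]); return c+r*(z-c[2])/r[2]
def cloud(n,d):
    K,R,t=cam(n); v,u=np.mgrid[:384,:512]; P=np.stack([(u-K[0,2])/K[0,0]*d,(v-K[1,2])/K[1,1]*d,d],-1); return (P-t)@R
E
python3 - <<'E'
from h import *
a=cv2.imread("pics/top0.png"); cv2.imwrite("pics/z1.png",cv2.resize(a[90:180,160:320],None,fx=5,fy=5,interpolation=cv2.INTER_CUBIC))
a=cv2.imread("pics/scene0.png"); cv2.imwrite("pics/z2.png",cv2.resize(a[100:260,230:390],None,fx=3.7,fy=3.7,interpolation=cv2.INTER_CUBIC))
d=np.load("pics/top0.npy"); P=cloud("top",d)
m=(abs(P[...,2]-224)<6); m[:90]=0;m[180:]=0;m[:,:160]=0;m[:,320:]=0
n,l,s,c=cv2.connectedComponentsWithStats(m.astype(np.uint8)); k=1+np.argmax(s[1:,4]); print(s[k])
Q=P[l==k]; print(Q.min(0),Q.max(0),np.median(Q,0)); 
r=cv2.minAreaRect(Q[:,:2].astype(np.float32)); print(r, cv2.boxPoints(r))
for u,v in [(178,148),(306,148),(178,163),(306,163)]: print(plane("top",u,v,224))
for x in range(180,305,15):
    print(x,[ (int(P[y,x,0]),int(P[y,x,1]),int(P[y,x,2])) for y in (140,146,148,150,152,154,156)])
E
```

```text
[ 176  100   88   50 3581]
[640.44461426 -66.00436305 218.14721345] [811.62262527 231.2598411  229.99659197] [715.80197475  80.54440247 224.60316787]
((725.5093994140625, 83.2619857788086), (169.98257446289062, 297.2778625488281), 0.9782993793487549) [[637.9927  230.42813]
 [643.06836 -66.8064 ]
 [813.0261  -63.90416]
 [807.95044 233.33037]]
[645.64199449 222.97485775 224.        ]
[ 642.32611421 -212.22949363  224.        ]
[594.00064282 222.29566413 224.        ]
[ 590.62199236 -210.95098925  224.        ]
180 [(674, 217, 221), (652, 216, 223), (645, 215, 226), (651, 227, 163), (643, 226, 165), (625, 216, 223), (623, 221, 192)]
195 [(672, 165, 223), (651, 164, 227), (645, 165, 221), (667, 185, 85), (662, 187, 70), (625, 165, 220), (625, 170, 184)]
210 [(672, 114, 226), (652, 114, 221), (645, 114, 220), (671, 131, 60), (663, 131, 62), (624, 114, 224), (624, 118, 184)]
225 [(671, 63, 226), (652, 63, 220), (645, 63, 219), (640, 64, 207), (631, 63, 221), (623, 63, 223), (625, 66, 179)]
240 [(671, 12, 224), (651, 12, 221), (643, 12, 227), (666, 15, 81), (630, 12, 223), (626, 12, 208), (626, 13, 173)]
255 [(670, -38, 225), (650, -38, 222), (644, -38, 220), (676, -41, 31), (630, -38, 222), (627, -38, 203), (626, -39, 169)]
270 [(671, -90, 222), (650, -89, 220), (643, -89, 221), (675, -100, 33), (629, -89, 223), (626, -90, 203), (627, -92, 163)]
285 [(671, -141, 222), (650, -141, 219), (675, -155, 70), (667, -155, 71), (629, -140, 221), (628, -143, 193), (627, -146, 158)]
300 [(672, -193, 216), (649, -192, 221), (655, -200, 161), (648, -200, 160), (629, -191, 220), (629, -196, 184), (628, -201, 150)]
```

View pics/z1.png

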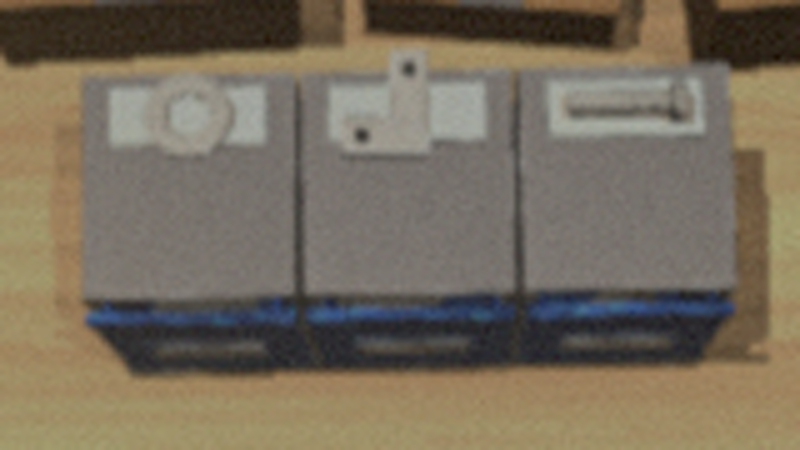

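View pics/z2.png

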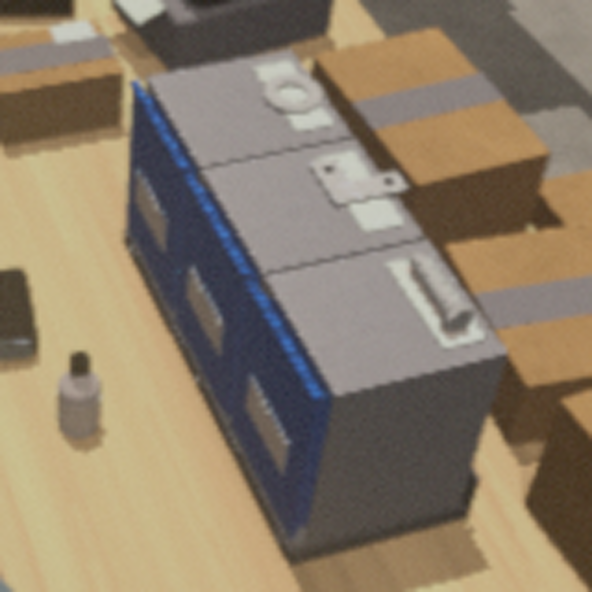

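The bolt lies on the rightmost unit (most negative y), and its front face is at about x=627, y=-143. I'll work out the move in tool axes.

```bash
cat >> h.py <<'E'
def totool(target):
    o=manip.get_obs(); R=cv2.Rodrigues(o["ee_rot"])[0]
    return (R.T@(np.array(target)-o["position"])/10).round(2), R.round(3)
E
python3 - <<'E'
from h import *
d=np.load("pics/top0.npy"); P=cloud("top",d); a=cv2.imread("pics/top0.png").astype(int)
m=(a[...,0]-a[...,2]>40); 
for lo,hi in ((178,220),(222,262),(266,306)):
    s=np.zeros_like(m); s[145:170,lo:hi]=1; s&=m&(abs(P[...,2]-195)<25); Q=P[s]; print(len(Q),np.median(Q,0))
for u in (263.7,307): print(plane("top",u,150,224))
print(totool([560,-143,250]),manip.tips_ahead)
s=np.zeros_like(m); s[185:205,236:258]=1; s&=P[...,2]>20; print("oiler",np.median(P[s],0))
E
```

```text
9 [634.92931261 135.2279435  211.29650914]
3 [635.92894963  60.20143855 211.59051704]
7 [ 633.46332189 -127.3338056   219.0888283 ]
[636.50493101 -68.17824051 224.        ]
[ 635.37922492 -215.46151801  224.        ]
(array([ 46.09, -30.04,  -0.23]), array([[ 0.922,  0.387, -0.001],
       [ 0.387, -0.922,  0.002],
       [-0.   , -0.002, -1.   ]])) 17.0
oiler [494.68253505  -2.13280088  67.00811326]
```

Call:
{"method": "send_rows", "body": {"plan": [{"slide": [2.4,-1.6,-0.2],"yaw": 0.02,"grip": 1},{"slide": [4.8,-3.2,-0.5],"yaw": 0.04,"grip": 1},{"slide": [7.2,-4.8,-0.5],"yaw": 0.06,"grip": 1},{"slide": [9.6,-6.4,-0.5],"yaw": 0.08,"grip": 1},{"slide": [12,-8,-0.5],"yaw": 0.1,"grip": 1},{"slide": [14.5,-9.5,-0.5],"yaw": 0.12,"grip": 1},{"slide": [17,-11,-0.5],"yaw": 0.15,"grip": 1},{"slide": [19.5,-12.5,-0.5],"yaw": 0.17,"grip": 1},{"slide": [22,-14.3,-0.5],"yaw": 0.2,"grip": 1},{"slide": [24.5,-16,-0.5],"yaw": 0.22,"grip": 1},{"slide": [27,-17.5,-0.5],"yaw": 0.24,"grip": 1},{"slide": [29.5,-19,-0.5],"yaw": 0.26,"grip": 1},{"slide": [32,-20.8,-0.5],"yaw": 0.28,"grip": 1},{"slide": [34.5,-22.5,-0.5],"yaw": 0.3,"grip": 1},{"slide": [37,-24,-0.5],"yaw": 0.32,"grip": 1},{"slide": [39.5,-25.8,-0.5],"yaw": 0.34,"grip": 1},{"slide": [42,-27.3,-0.5],"yaw": 0.36,"grip": 1},{"slide": [44.3,-28.8,-0.5],"yaw": 0.38,"grip": 1},{"slide": [46.1,-30,-0.5],"yaw": 0.39,"grip": 1},{"slide": [46.1,-30,-0.5],"yaw": 0.39,"grip": 1}], "grip_force": 60}}

```text
time_s: 2.1
position: [562.0, -139.1, 252.8]
ee_rot: [-3.139, -0.024, -0.0]
wrist_force: [0.4, 1.4, 0.6]
grip_width: -0.1
```

```bash
python3 - <<'E'
from h import *
o=manip.get_obs(); print(o["time_s"],o["position"],o["wrist_force"],o["grip_width"],manip.tips_ahead)
print(totool([600,-142,225]))
for n in("scene","wrist"):
    p,d=manip.snapshot(n); cv2.imwrite(f"pics/{n}1.png",p[:,:,::-1]); np.save(f"pics/{n}1.npy",d)
print(manip.camera_info("wrist"))
E
```

```text
2.1 [ 562.03739368 -139.14763604  252.8252051 ] [0.39012805 1.36662887 0.5583529 ] -0.08606012269637793 17.0
(array([3.79, 0.35, 2.78]), array([[ 1.   ,  0.015,  0.   ],
       [ 0.015, -1.   ,  0.003],
       [ 0.   , -0.003, -1.   ]]))
{'K': array([[285.7258249 ,   0.        , 248.25108238],
       [  0.        , 285.7258249 , 191.08327774],
       [  0.        ,   0.        ,   1.        ]]), 'hand_eye': array([[ 3.04852884e-04, -9.55023618e-01, -2.96529588e-01,
         7.59034501e+01],
       [ 9.99999674e-01,  6.93464476e-05,  8.04726743e-04,
         8.06862559e-01],
       [-7.47969771e-04, -2.96529737e-01,  9.55023327e-01,
        -1.26372681e+02],
       [ 0.00000000e+00,  0.00000000e+00,  0.00000000e+00,
         1.00000000e+00]])}
```

View pics/scene1.png

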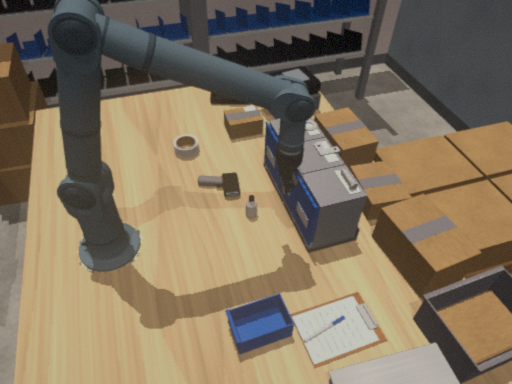

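View pics/wrist1.png

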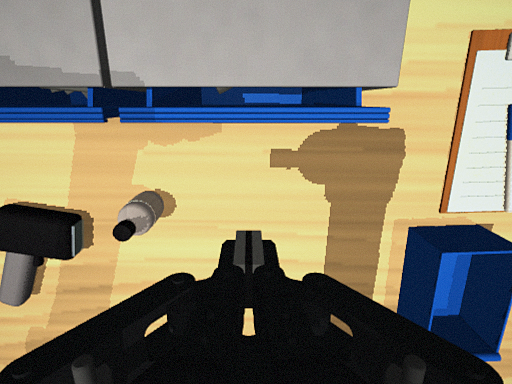

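The wrist view shows the bolt bin's lip at cols 120–388, rows 108–122, and the shut fingers at about (250,240), nearly centred on it. I'll localise the outer edge.

```bash
python3 - <<'E'
from h import *
o=manip.get_obs(); R=cv2.Rodrigues(o["ee_rot"])[0]; i=manip.camera_info("wrist"); H=i["hand_eye"]
a=cv2.imread("pics/wrist1.png"); d=np.load("pics/wrist1.npy")
print([tuple(map(int,a[r,254]))+(int(d[r,254]),) for r in range(84,128,2)])
def w(u,v,z):
    r=R@H[:3,:3]@np.linalg.solve(i["K"],[u,v,1]); c=R@H[:3,3]+o["position"]; return c+r*(z-c[2])/r[2]
for uv in((120,108),(254,108),(388,108),(120,117),(254,117),(254,122),(388,122),(254,87)): print(uv,w(*uv,224))
E
```

```text
[(173, 178, 182, 144), (118, 117, 122, 144), (92, 44, 17, 323), (89, 48, 21, 323), (82, 36, 14, 324), (196, 98, 35, 325), (190, 98, 38, 326), (185, 96, 33, 327), (182, 92, 31, 326), (159, 78, 26, 327), (73, 34, 9, 327), (42, 22, 4, 192), (198, 93, 24, 149), (210, 104, 32, 148), (132, 57, 11, 149), (202, 100, 33, 149), (210, 103, 29, 149), (120, 47, 2, 150), (213, 105, 30, 149), (145, 82, 62, 150), (133, 210, 246, 368), (123, 193, 231, 371)]
(120, 108) [632.49660377 -77.58133381 224.        ]
(254, 108) [ 633.1512005  -147.34250989  224.        ]
(388, 108) [ 633.80643102 -217.17122968  224.        ]
(120, 117) [627.9501181  -77.01695455 224.        ]
(254, 117) [ 628.60844978 -147.41247371  224.        ]
(254, 122) [ 626.04880459 -147.45189532  224.        ]
(388, 122) [ 626.70987165 -218.27431615  224.        ]
(254, 87) [ 643.43899148 -147.18406555  224.        ]
```

Call:
{"method": "send_rows", "body": {"plan": [{"slide": [1.0,0.2,1.1],"yaw": 0.015,"grip": 1},{"slide": [2.0,0.5,2.2],"yaw": 0.015,"grip": 1},{"slide": [2.8,0.5,3.3],"yaw": 0.015,"grip": 1},{"slide": [3.5,0.5,3.3],"yaw": 0.015,"grip": 1},{"slide": [4.0,0.5,3.3],"yaw": 0.015,"grip": 1},{"slide": [4.4,0.5,3.3],"yaw": 0.015,"grip": 1},{"slide": [4.7,0.5,3.3],"yaw": 0.015,"grip": 1},{"slide": [4.7,0.5,3.3],"yaw": 0.015,"grip": 1}]}}

```text
time_s: 3.0
position: [608.3, -148.5, 220.9]
ee_rot: [3.141, -0.011, 0.002]
wrist_force: [-0.2, -0.1, -0.1]
grip_width: 0.0
```

Call:
{"method": "send_rows", "body": {"plan": [{"slide": [0.2,-0.1,0],"grip": 1,"yaw": 0},{"slide": [0.4,-0.2,0],"grip": 1,"yaw": 0},{"slide": [0.6,-0.2,0],"grip": 1,"yaw": 0},{"slide": [0.8,-0.2,0],"grip": 1,"yaw": 0},{"slide": [0.8,-0.2,0],"grip": 1,"yaw": 0}]}}

```text
time_s: 3.5
position: [615.9, -146.7, 220.3]
ee_rot: [3.142, -0.011, 0.0]
wrist_force: [0.6, -0.1, -0.7]
grip_width: 0.2
```

Call:
{"method": "send_rows", "body": {"plan": [{"slide": [0.1,0,0],"grip": 1,"yaw": 0},{"slide": [0.2,0,0],"grip": 1,"yaw": 0},{"slide": [0.2,0,0],"grip": 1,"yaw": 0}]}}

```text
time_s: 3.8
position: [617.4, -146.9, 220.2]
ee_rot: [-3.142, 0.011, 0.001]
wrist_force: [-0.3, 0.2, -0.7]
grip_width: -0.1
```

Call:
{"method": "send_rows", "body": {"plan": [{"slide": [0.1,0,0],"grip": 1,"yaw": 0},{"slide": [0.2,0,0],"grip": 1,"yaw": 0},{"slide": [0.2,0,0],"grip": 1,"yaw": 0}]}}

```text
time_s: 4.1
position: [618.5, -146.8, 220.2]
ee_rot: [-3.141, 0.011, 0.005]
wrist_force: [-4.8, -0.5, 2.8]
grip_width: 0.3
```

Call:
{"method": "send_rows", "body": {"plan": [{"slide": [0.1,0,0],"grip": 1,"yaw": 0},{"slide": [0.2,0,0],"grip": 1,"yaw": 0},{"slide": [0.3,0,0],"grip": 1,"yaw": 0},{"slide": [0.3,0,0],"grip": 1,"yaw": 0}]}}

```text
time_s: 4.5
position: [623.1, -146.8, 220.1]
ee_rot: [-3.142, 0.011, -0.001]
wrist_force: [-3.2, 0.8, 1.1]
grip_width: 0.2
```

Call:
{"method": "send_rows", "body": {"plan": [{"slide": [0.1,0,0],"grip": 1,"yaw": 0},{"slide": [0.1,0,0],"grip": 1,"yaw": 0}]}}

```text
time_s: 4.7
position: [623.7, -146.8, 220.1]
ee_rot: [-3.141, 0.011, 0.0]
wrist_force: [-3.4, -0.0, 0.7]
grip_width: -0.0
```

Call:
{"method": "send_rows", "body": {"plan": [{"slide": [-0.5,0,0],"grip": 1,"yaw": 0},{"slide": [-1.5,0,0],"grip": 1,"yaw": 0},{"slide": [-3,0,0],"grip": 1,"yaw": 0},{"slide": [-5,0,0],"grip": 1,"yaw": 0},{"slide": [-7,0,0],"grip": 1,"yaw": 0},{"slide": [-9,0,0],"grip": 1,"yaw": 0},{"slide": [-10,0,0],"grip": 1,"yaw": 0},{"slide": [-10,0,-2],"grip": 1,"yaw": 0},{"slide": [-10,0,-4.5],"grip": 1,"yaw": 0},{"slide": [-10,0,-6],"grip": 1,"yaw": 0},{"slide": [-10,0,-6],"grip": 1,"yaw": 0}]}}

```text
time_s: 5.8
position: [526.1, -146.4, 283.5]
ee_rot: [3.14, -0.011, 0.012]
wrist_force: [0.4, -1.5, 0.5]
grip_width: -0.1
```

```bash
python3 - <<'E'
from h import *
o=manip.get_obs(); R=cv2.Rodrigues(o["ee_rot"])[0]; i=manip.camera_info("wrist"); H=i["hand_eye"]
p,d=manip.snapshot("wrist"); cv2.imwrite("pics/wrist2.png",p[:,:,::-1])
print(o["time_s"],o["position"])
v,u=np.mgrid[:384,:512];K=i["K"]
P=np.stack([(u-K[0,2])/K[0,0]*d,(v-K[1,2])/K[1,1]*d,d],-1)@(R@H[:3,:3]).T+R@H[:3,3]+o["position"]; np.save("pics/P2.npy",P)
for c in (200,250,300): print([(r,)+tuple(P[r,c].astype(int)) for r in range(0,240,8)])
E
```

```text
5.8 [ 526.09293288 -146.3743578   283.53357802]
[(0, np.int64(657), np.int64(-121), np.int64(225)), (8, np.int64(653), np.int64(-120), np.int64(224)), (16, np.int64(649), np.int64(-120), np.int64(225)), (24, np.int64(645), np.int64(-120), np.int64(226)), (32, np.int64(679), np.int64(-94), np.int64(52)), (40, np.int64(671), np.int64(-93), np.int64(49)), (48, np.int64(664), np.int64(-93), np.int64(46)), (56, np.int64(655), np.int64(-92), np.int64(44)), (64, np.int64(647), np.int64(-91), np.int64(41)), (72, np.int64(639), np.int64(-90), np.int64(38)), (80, np.int64(629), np.int64(-91), np.int64(47)), (88, np.int64(618), np.int64(-96), np.int64(82)), (96, np.int64(609), np.int64(-100), np.int64(114)), (104, np.int64(601), np.int64(-104), np.int64(139)), (112, np.int64(595), np.int64(-107), np.int64(160)), (120, np.int64(589), np.int64(-110), np.int64(179)), (128, np.int64(584), np.int64(-112), np.int64(196)), (136, np.int64(580), np.int64(-114), np.int64(210)), (144, np.int64(576), np.int64(-115), np.int64(217)), (152, np.int64(536), np.int64(-78), np.int64(1)), (160, np.int64(524), np.i
[... 2869 characters left out ...]
, np.int64(-185), np.int64(199)), (136, np.int64(580), np.int64(-182), np.int64(214)), (144, np.int64(575), np.int64(-182), np.int64(217)), (152, np.int64(535), np.int64(-222), np.int64(0)), (160, np.int64(523), np.int64(-222), np.int64(1)), (168, np.int64(511), np.int64(-223), np.int64(0)), (176, np.int64(499), np.int64(-224), np.int64(0)), (184, np.int64(487), np.int64(-224), np.int64(0)), (192, np.int64(474), np.int64(-225), np.int64(0)), (200, np.int64(462), np.int64(-225), np.int64(1)), (208, np.int64(450), np.int64(-226), np.int64(1)), (216, np.int64(436), np.int64(-227), np.int64(0)), (224, np.int64(423), np.int64(-227), np.int64(1)), (232, np.int64(410), np.int64(-228), np.int64(1))]
```

View pics/wrist2.png

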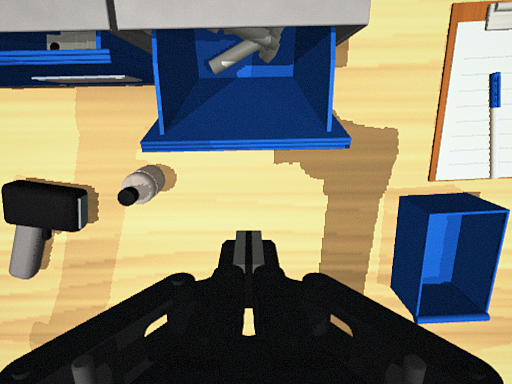

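The bin is ajar: its lip is at rows 135–150, cols 142–350. The inner face is at x≈580 and the housing at x≈643. Next I'll hover over the gap and go down into it.

Call:
{"method": "send_rows", "body": {"plan": [{"slide": [2,0,0],"grip": 1,"yaw": 0},{"slide": [4.5,0,0],"grip": 1,"yaw": 0},{"slide": [7,0,0],"grip": 1,"yaw": 0},{"slide": [8.5,0,0],"grip": 1,"yaw": 0},{"slide": [8.5,0,0],"grip": 1,"yaw": 0},{"slide": [8.5,0,0],"grip": 1,"yaw": 0},{"slide": [8.5,0,2],"grip": 1,"yaw": 0},{"slide": [8.5,0,3.5],"grip": 1,"yaw": 0},{"slide": [8.5,0,4],"grip": 1,"yaw": 0},{"slide": [8.5,0,4],"grip": 1,"yaw": 0}]}}

```text
time_s: 6.85
position: [607.1, -146.7, 238.6]
ee_rot: [-3.141, 0.012, 0.005]
wrist_force: [-0.6, -0.1, -0.3]
grip_width: -0.1
```

Call:
{"method": "send_rows", "body": {"plan": [{"slide": [0.2,0,1],"grip": 1,"yaw": 0},{"slide": [0.3,0,2],"grip": 1,"yaw": 0},{"slide": [0.3,0,2.8],"grip": 1,"yaw": 0},{"slide": [0.3,0,2.8],"grip": 1,"yaw": 0}]}}

```text
time_s: 7.25
position: [610.5, -146.5, 210.3]
ee_rot: [-3.141, 0.011, 0.005]
wrist_force: [-0.6, 0.4, -0.4]
grip_width: 0.1
```

```bash
python3 - <<'E'
from h import *
for n in("scene","wrist"):
    p,d=manip.snapshot(n); cv2.imwrite(f"pics/{n}3.png",p[:,:,::-1])
a=cv2.imread("pics/scene3.png"); cv2.imwrite("pics/z3.png",np.hstack([cv2.resize(a[100:260,230:390],(380,380)),cv2.resize(cv2.imread("pics/wrist3.png"),(420,380))]))
E
```

```text
(no output)
```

View pics/z3.png

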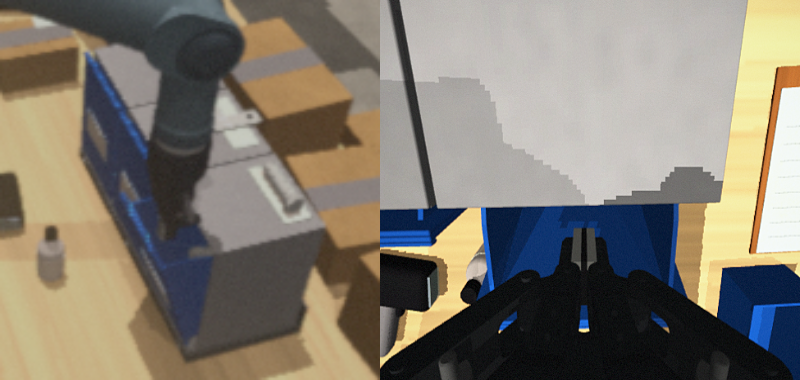

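The fingertips are inside the ajar gap, centred between the side walls. Now I'll draw the bin out and down along its arc.

Call:
{"method": "send_rows", "body": {"plan": [{"slide": [-0.4,0,0.2],"grip": 1,"yaw": 0},{"slide": [-0.8,0,0.4],"grip": 1,"yaw": 0},{"slide": [-1.2,0,0.6],"grip": 1,"yaw": 0},{"slide": [-1.6,0,0.8],"grip": 1,"yaw": 0},{"slide": [-2.0,0,1.1],"grip": 1,"yaw": 0},{"slide": [-2.4,0,1.3],"grip": 1,"yaw": 0},{"slide": [-2.8,0,1.5],"grip": 1,"yaw": 0},{"slide": [-3.2,0,1.7],"grip": 1,"yaw": 0},{"slide": [-3.6,0,1.9],"grip": 1,"yaw": 0},{"slide": [-4.0,0,2.1],"grip": 1,"yaw": 0},{"slide": [-4.0,0,2.1],"grip": 1,"yaw": 0}]}}

```text
time_s: 8.45
position: [570.4, -146.5, 190.6]
ee_rot: [-3.141, 0.012, 0.003]
wrist_force: [0.7, -0.0, -0.6]
grip_width: 0.2
```

Call:
{"method": "send_rows", "body": {"plan": [{"slide": [-0.4,0,0.2],"grip": 1,"yaw": 0},{"slide": [-0.8,0,0.4],"grip": 1,"yaw": 0},{"slide": [-1.2,0,0.6],"grip": 1,"yaw": 0},{"slide": [-1.6,0,0.8],"grip": 1,"yaw": 0},{"slide": [-2.0,0,1.1],"grip": 1,"yaw": 0},{"slide": [-2.4,0,1.3],"grip": 1,"yaw": 0},{"slide": [-2.8,0,1.6],"grip": 1,"yaw": 0},{"slide": [-3.2,0,1.9],"grip": 1,"yaw": 0},{"slide": [-3.6,0,2.1],"grip": 1,"yaw": 0},{"slide": [-4.0,0,2.3],"grip": 1,"yaw": 0},{"slide": [-4.0,0,2.3],"grip": 1,"yaw": 0}]}}

```text
time_s: 9.55
position: [530.5, -146.2, 167.7]
ee_rot: [-3.141, 0.012, 0.003]
wrist_force: [-0.2, -1.0, 0.2]
grip_width: -0.3
```

```bash
python3 - <<'E'
from h import *
for n in("scene","wrist"):
    p,d=manip.snapshot(n); cv2.imwrite(f"pics/{n}4.png",p[:,:,::-1])
a=cv2.imread("pics/scene4.png"); cv2.imwrite("pics/z4.png",np.hstack([cv2.resize(a[100:260,230:390],(380,380)),cv2.resize(cv2.imread("pics/wrist4.png"),(420,380))]))
E
```

```text
(no output)
```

View pics/z4.png

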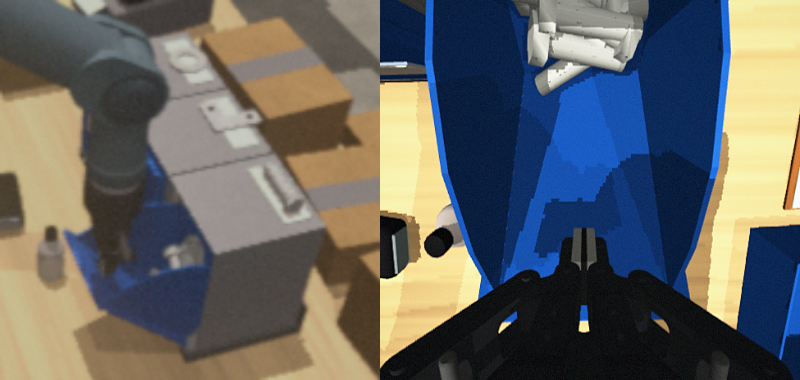

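The bin is well out, with the fingertips inside near the front. I'll lift clear, wait, and check.

Call:
{"method": "send_rows", "body": {"plan": [{"slide": [0.3,0,-0.3],"grip": 1,"yaw": 0},{"slide": [0.5,0,-1],"grip": 1,"yaw": 0},{"slide": [0.5,0,-2],"grip": 1,"yaw": 0},{"slide": [0.5,0,-4],"grip": 1,"yaw": 0},{"slide": [0.5,0,-7],"grip": 1,"yaw": 0},{"slide": [0,0,-10],"grip": 1,"yaw": 0},{"slide": [-1,0,-13],"grip": 1,"yaw": 0},{"slide": [-3,0,-15],"grip": 1,"yaw": 0},{"slide": [-6,0,-15],"grip": 1,"yaw": 0},{"slide": [-9,0,-15],"grip": 1,"yaw": 0},{"slide": [-9,0,-15],"grip": 1,"yaw": 0},{"slide": [-9,0,-15],"grip": 1,"yaw": 0},{"slide": [-9,0,-15],"grip": 1,"yaw": 0},{"slide": [-9,0,-15],"grip": 1,"yaw": 0},{"slide": [-9,0,-15],"grip": 1,"yaw": 0},{"slide": [-9,0,-15],"grip": 1,"yaw": 0}]}}

```text
time_s: 11.25
position: [442.1, -145.4, 318.1]
ee_rot: [-3.141, 0.01, 0.001]
wrist_force: [-0.7, -0.3, 0.1]
grip_width: -0.0
```

```bash
cat > chk.py <<'E'
from h import *
import sys
k=sys.argv[1]
o=manip.get_obs(); R=cv2.Rodrigues(o["ee_rot"])[0]; i=manip.camera_info("wrist"); H=i["hand_eye"]
p,d=manip.snapshot("wrist"); cv2.imwrite(f"pics/wrist{k}.png",p[:,:,::-1])
print(o["time_s"],o["position"],o["wrist_force"])
v,u=np.mgrid[:384,:512];K=i["K"]
P=np.stack([(u-K[0,2])/K[0,0]*d,(v-K[1,2])/K[1,1]*d,d],-1)@(R@H[:3,:3]).T+R@H[:3,3]+o["position"]
for c in (235,250,265):
    print([tuple(P[r,c].astype(int).tolist()) for r in range(60,230,5) if 60<P[r,c,2]<230][-6:])
p,d=manip.snapshot("top"); cv2.imwrite(f"pics/top{k}.png",p[:,:,::-1])
p,d=manip.snapshot("scene"); cv2.imwrite(f"pics/scene{k}.png",p[:,:,::-1])
cv2.imwrite(f"pics/z{k}.png",np.hstack([cv2.resize(cv2.imread(f"pics/{n}{k}.png"),(400,300)) for n in("top","wrist")]))
E
python3 chk.py 5
```

```text
11.25 [ 442.09978178 -145.35452151  318.09188835] [-0.72210985 -0.32254738  0.12413451]
[(515, -133, 150), (510, -133, 154), (506, -133, 158), (501, -134, 164), (497, -134, 167), (492, -134, 168)]
[(515, -148, 150), (510, -148, 156), (506, -148, 160), (501, -148, 164), (497, -148, 168), (492, -148, 167)]
[(515, -163, 152), (510, -163, 154), (506, -162, 159), (501, -162, 164), (497, -162, 168), (492, -162, 168)]
```

View pics/z5.png

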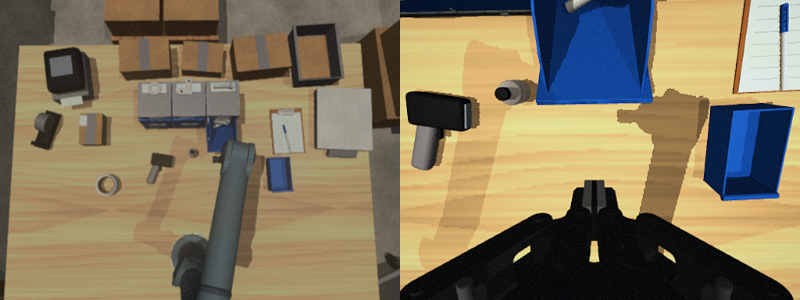

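The lip is now at x≈491 and z≈168, which matches fully out. I'll confirm it is at rest and that nothing else has moved, then hand in.

Call:
{"method": "send_rows", "body": {"plan": [{"slide": [0,0,0],"grip": 1,"yaw": 0},{"slide": [0,0,0],"grip": 1,"yaw": 0},{"slide": [0,0,0],"grip": 1,"yaw": 0},{"slide": [0,0,0],"grip": 1,"yaw": 0},{"slide": [0,0,0],"grip": 1,"yaw": 0}]}}

```text
time_s: 11.9
position: [441.6, -145.5, 318.3]
ee_rot: [3.142, -0.011, 0.0]
wrist_force: [-0.5, 0.1, 0.3]
grip_width: 0.0
```

```bash
python3 chk.py 6; python3 - <<'E'
import cv2,numpy as np
d=cv2.absdiff(cv2.imread("pics/top0.png"),cv2.imread("pics/top6.png")); d=cv2.GaussianBlur(d,(3,3),0)
cv2.imwrite("pics/diff.png",np.hstack([cv2.resize(np.clip(d*3.,0,255).astype(np.uint8)[60:260,20:420],(400,200)),cv2.imread("pics/top6.png")[60:260,20:420]]))
E
```

```text
11.9 [ 441.63480774 -145.51232184  318.32624087] [-0.46380002  0.14311969  0.33274207]
[(515, -134, 151), (510, -134, 156), (506, -134, 159), (501, -134, 164), (497, -134, 168), (492, -134, 167)]
[(515, -148, 152), (510, -148, 156), (505, -148, 159), (501, -148, 164), (497, -148, 168), (492, -148, 168)]
[(514, -163, 152), (510, -163, 155), (505, -163, 161), (501, -162, 164), (497, -162, 168), (492, -162, 168)]
```

View pics/diff.png

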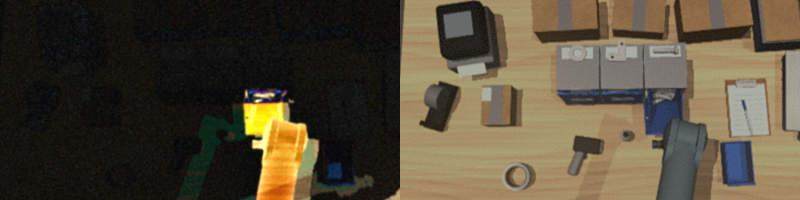

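The difference picture shows only the bolt bin, the arm and its shadows (including the arm's old shadow over the pick bin). The other bins and the loose things have not moved.

```bash
python3 -c "
from rig import manip
print(manip.job_done())"
```

```text
the job is handed in; nothing more can be done
None
```

The bolt bin lies tipped fully forward by itself, and I handed the job in at about 12 s on the robot's clock. The hand-in gives no verdict.

- **Opening:** I pressed the rightmost unit's front near the top with the shut fingertips, at about 3 to 5 N, until the catch let go. I then backed the fingers off and saw the bin ajar in the wrist picture with nothing touching it. Next I let the fingertips down into the gap, drew the front out along its arc and lifted clear.
- **Last checks:** Two readings about 0.6 s apart both put the top edge at x≈491, z≈168, which is fully out and at rest.
- **Surroundings:** Comparing the first and last top pictures shows only the bolt bin, the arm and its shadows changed. The other bins and the loose things look unmoved, and the wrist force is about zero.
- **Disagreement:** The top and wrist cameras put the bin's middle about 4 mm apart in y, which made no difference. No check failed.

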